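# Unshield a meter and show its locking screw to the inspection camera

## Task

Lift the olive terminal shield off the meter in the clamp, lower it upright all the way into the white holder tray and let go of it there. Then draw the brass locking screw out of the meter and finish while still holding it, still and hanging upright (paddle head up), in front of the inspection camera: its middle straight above the red spot and level with the lens, one broad face of the paddle square to the lens. Leave the plier and the steel cup where they lie.

Things in the scene. Friction and masses are not known exactly. Their poses are not given: they have to be found in the camera images.
- meter: Black meter held face up in a steel vise head on the bench-edge clamp; fixed. Origin: underside of the vise head, 40 mm above the bench; z up; -x is the terminal end. Case top 82 mm above the origin. Grey terminal block 38 (x) by 72 (y) mm, centred at x = -65 mm, y = 0, rises 14 mm above the case top; a 12 mm hole, 36 mm deep, in its centre. Round dial, 60 mm, at x = -2 mm, 7 mm high.
- shield_handle (a point): Olive shield: loose open-bottomed cap 50 (x) by 84 (y) by 54 mm tall, about 110 g, over the terminal block with 3 mm play; it hides the screw. On top a grip rib 14 mm thick (x), 60 long (y), 32 tall. This point is the rib's centre: 16 mm above the cap's top, 70 mm above the shield's lower edge. z up. Lift straight up 60 mm or more to clear the screw.
- screw_mid (a point): Brass locking screw, 64 mm tall, about 70 g, loose (not threaded) in the block's hole: pulls straight up. Lower 32 mm: 10 mm shank, all in the hole; then an 18 mm collar, 4 mm high, resting on the block; then a flat paddle 8 thick (x), 24 wide (y), 28 mm tall. This point: half-way up, under the collar, level with the block's top; paddle 4 to 32 mm above it. z up, x square to the broad faces.
- holder: White open tray, 78 (x) by 112 (y) by 24 mm tall, walls 4 mm, floor about 4 mm thick, fixed. Takes the shield with its long side along y (either way round) with 10 mm play each side. Origin: centre of its underside on the bench, z up.
- stand: Inspection camera stand, fixed: grey foot plate 250 by 100 by 8 mm with a red spot 26 mm across; steel column with a blue camera. Origin: on the bench under the red spot's centre; z up. The lens front is 100 mm from the spot's axis towards +x, lens centre 180 mm above the bench, looking level along -x (roughly to the robot). All of it below 215 mm.
- focus (a point): Focus point in the air where the screw's middle is to be: 180 mm above the bench straight over the red spot. Its axes are those of the stand: the lens looks along -x at it.
- plier_mid (a point): Bystander: red-handled steel crimping plier lying flat, about 170 mm long, 16 mm thick; point near its pivot, x along it towards the jaws.
- cup_mid (a point): Bystander: small steel cup, 64 mm diameter, 50 mm tall; point half-way up.
Mind the look-alikes: they are no part of the job. What is shaped like the part that bears shield_handle but turquoise is not meant.

How it is judged:
On the way, in this order (a step that is already met when the one before it is completed fails the run):
1. the shield, still gripped, is lowered upright into the holder to within 14 mm of its floor (x of shield_handle in the frame of holder between -0.016 and 0.016 m and y of shield_handle in the frame of holder between -0.016 and 0.016 m and angle between shield_handle's own z axis and vertical below 0.1 rad and z of shield_handle in the frame of holder below 0.088 m and contact force between the fingers and shield above 0.3 N), for 0.05 s.
2. the shield is let go and rests on the holder's floor (x of shield_handle in the frame of holder between -0.016 and 0.016 m and y of shield_handle in the frame of holder between -0.016 and 0.016 m and angle between shield_handle's own z axis and vertical below 0.1 rad and z of shield_handle in the frame of holder below 0.08 m and contact force between the fingers and shield below 0.1 N and linear speed of shield below 0.02 m/s), for 0.2 s.
3. the screw is drawn clear of the meter, held by the fingers (z of screw_mid in the frame of meter above 0.132 m and contact force between the fingers and screw above 0.5 N), for 0.1 s.
At the end, for the whole second after the job is handed in: Shield released, upright (6 deg) on the holder floor, within 16 mm of its centre each way; screw held still by the fingers, clear of the stand, middle within 15 mm (horizontally, each way) and 12 mm (height) of the focus, upright within 9 deg, paddle up, a broad face to the lens within 12.5 deg (all of step 2 and x of screw_mid in the frame of focus between -0.015 and 0.015 m and y of screw_mid in the frame of focus between -0.015 and 0.015 m and z of screw_mid in the frame of focus between -0.012 and 0.012 m and angle between screw_mid's own z axis and vertical below 0.16 rad and angle between the x axis of screw_mid and the x axis of focus, either way round below 0.22 rad and contact force between the fingers and screw above 0.5 N and linear speed of screw below 0.02 m/s and contact force between screw and stand below 0.05 N); the arm keeps its last pose, push and grip.
It fails at once if the plier is moved more than 30 mm (distance of plier_mid from where it was at the start of the episode above 0.03 m).
It fails at once if the cup is moved more than 30 mm (distance of cup_mid from where it was at the start of the episode above 0.03 m).
It also fails if it takes over 56 s, if anything falls off the work surface, if the arm or the gripper's body presses on something with over 40 N, if the wrist force passes 120 N, or if a joint passes its speed limit or range.

## Robot

A 6-joint arm with a two-finger parallel gripper is mounted at the origin on the work surface. World frame = base frame: x ahead of the robot, y to its left, z up, the work surface at z = 0. Lengths are in m, angles in rad, forces in N, time in s.
With the tool pointing down it reaches from about 0.425 to 0.95 m from the base axis. Payload 3.5 kg.
Tool frame: the origin (TCP) lies at the very end of the fingers, on their centre line; the grasp point (between the pads) lies 19 mm behind it (robot.pinch_z is the distance from the TCP to the grasp point, in m); z points along the fingers, y is the line along which they close (so a half turn about z gives the same grasp; the last joint's range is limited). The gripper opens to 85 mm and grips with 20 to 120 N. Pads are 22 mm wide; open, the fingers measure 114 mm over their backs; the gripper's body (76 mm by 85 mm) begins 54 mm behind the grasp point. The pads swing forward as they close: fully open they stand 13 mm farther back than shut.
Start: joints at [1.043, 0.286, 1.577, -0, 1.279, -0.15], TCP at [0.249, 0.627, 0.208] pointing down, gripper open.
Joint ranges: [-2.77, 2.77], [-0.9, 2.22], [0.21, 2.48], [-1.53, 4.67], [0.24, 2.81], [-2.84, 2.84]. Speed limits (rad/s): [2.79, 2.79, 3.14, 3.14, 3.14, 3.14].

## Interface

Orientations are given as a unit quaternion [x, y, z, w].
In Python, from workcell import robot gives the robot as it stands. The module is installed in compiled form; this text tells all that it offers.
- The arm moves only by the shell command python3 -m jog 'ROWS' [OPENING] [FORCE]. ROWS is JSON, one flat list of numbers, 6 for each row, row after row: the shift along the tool's x, y, z in mm, then the turn, a rotation vector about the tool's x, y, z in degrees. In form: [tx, ty, tz, rx, ry, rz, tx, ty, tz, rx, ry, rz, ...]. A call has 1 to 12 rows; each row is the pose to reach, as a shift and turn from the pose commanded when the call began, along the tool's axes at that moment; what a row does not reach only later rows make up. A row lasts 1/8 s, in which the tool goes at most 62.5 mm and 10.7 degrees, less where a joint would pass 70% of its speed; a pose out of reach is approached as far as the arm can. A call with a gripper value outside its range is refused whole. OPENING is the finger opening in mm, from 0 to 85.4, set as the call begins (- or left out, the last holds). The fingers move at their own pace and stop on an object; FORCE is the grip in N (left out, the last holds). Time passes only in rows, so rows that repeat a pose let the fingers close. It gives the time, the measured TCP pose, the force, the opening and the grip force at its end, in the units of the state.
- robot.read_state(): the state, without advancing time (a new reading comes with each control period).
- robot.grab_frame(name): name is "scene" or "top"; returns the picture (420x560x3 uint8, blue, green, red); there is no depth.
- robot.calibration(name): a dict with "intrinsics" (3x3 intrinsics, pixels), "R" (3x3) and "t" (3): a world point X has camera coordinates R X + t. Camera axes: x right, y down, z forward; pixel columns grow to the right and rows downward; lengths in m; the calibration is good to about 2 mm. A picture is of the moment at which its call begins. calibration takes no time and is no camera call.
- robot.close_job(): hands the job in; it is judged then, once.
The state is a dict: "clock": time; "qpos": joint angles; "joint_vel": joint speeds; "joint_torque": joint torques, N m; "ee_pos": TCP position; "orientation": TCP orientation; "contact_force": force on the tool from outside, world axes, zero at the start; "torque": the same for the moment, N m; "gripper_width": opening from 0.0 (shut) to 1.0 (fully open); "grip_force": force on a finger pad.
Only numpy, scipy, OpenCV 4.12 (cv2) and the standard library are available. Lean on these libraries where they do the work, as an engineer would, in place of code of your own. Each camera call takes 0.05 s, during which the arm holds its last target. There are 200 camera calls.

## Working session

There is one attempt and no reset: what is moved stays moved. The work goes in short steps, Python scripts to look and compute and a shell command to move; the robot and the scene stay as the last step left them, time stands still between calls to the robot, and variables do not carry over. Pictures are saved under pics/ and viewed, at most 10 in all, crops included, and the job is handed in when it is done.

```bash
mkdir -p pics; python3 - <<'E'
from workcell import robot
import cv2,numpy as np
for n in("scene","top"):
    f=robot.grab_frame(n); cv2.imwrite(f"pics/{n}0.png",f)
    c=robot.calibration(n); R=np.array(c["R"]);t=np.array(c["t"]); print(n,np.round(c["intrinsics"],1).tolist(),np.round(R,3).tolist(),np.round(-R.T@t,3))
s=robot.read_state();print(s, robot.pinch_z)
E
```

```text
scene [[437.1, 0.0, 283.2], [0.0, 437.1, 209.7], [0.0, 0.0, 1.0]] [[0.815, 0.58, 0.009], [0.458, -0.634, -0.624], [-0.356, 0.512, -0.782]] [ 0.857 -0.483  0.891]
top [[415.9, 0.0, 281.6], [0.0, 415.9, 212.4], [0.0, 0.0, 1.0]] [[-0.013, -1.0, -0.001], [-0.974, 0.013, -0.226], [0.226, -0.002, -0.974]] [ 0.3   -0.018  1.202]
{'clock': 0.1, 'qpos': array([ 1.04301908e+00,  2.87156527e-01,  1.57800796e+00,  3.20980313e-06,
        1.27856930e+00, -1.50008827e-01]), 'joint_vel': array([-0.00264084, -0.00195548, -0.00534833,  0.00010044,  0.00103164,
       -0.00043306]), 'joint_torque': array([ 1.10165078e-03, -4.07300484e+01, -2.93696845e+01, -1.16612355e-04,
        3.44724147e-03,  1.03458814e-05]), 'ee_pos': array([0.24862983, 0.62686717, 0.20624482]), 'orientation': array([ 1.87763414e-01,  9.82213701e-01, -1.00916369e-03, -3.57351033e-04]), 'contact_force': array([-0.78443428,  0.05887195, -0.38249924]), 'torque': array([-0.00277981,  0.00018749, -0.02933117]), 'grip_force': 0.0, 'gripper_width': 1.0033404486992978} 0.0187
```

View pics/scene0.png

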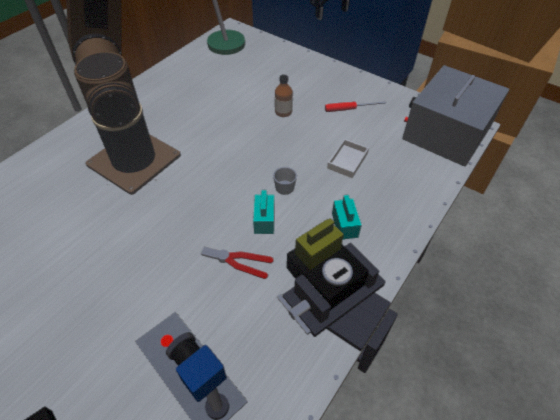

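View pics/top0.png

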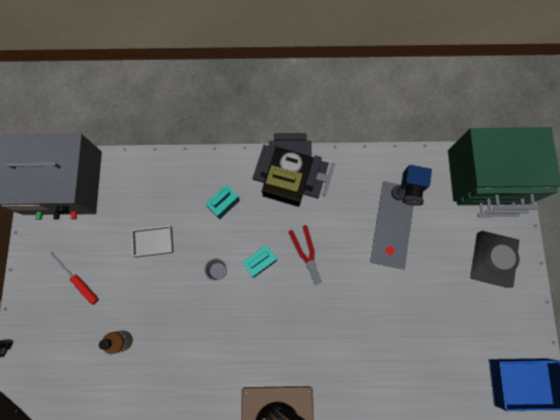

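The olive shield is at scene (320,240) and top (284,180). Its look-alikes are the turquoise caps at scene (264,213) and (346,217), top (260,262) and (223,201). I choose the olive one on the meter. The holder tray is at scene (348,158) and top (152,241). The red spot is at top (390,251). A close crop of these comes next.

```bash
cat > h.py <<'E'
from workcell import robot
import cv2,numpy as np
C={n:robot.calibration(n) for n in("scene","top")}
def ray(n,uv):
    c=C[n];R=np.array(c["R"]);d=R.T@np.linalg.inv(c["intrinsics"])@np.array([uv[0],uv[1],1.]);return -R.T@np.array(c["t"]),d
def onz(n,uv,z):
    o,d=ray(n,uv);return o+d*(z-o[2])/d[2]
def tri(a,b):
    (o1,d1),(o2,d2)=ray("scene",a),ray("top",b)
    s=np.linalg.lstsq(np.c_[d1,-d2],o2-o1,rcond=None)[0];p,q=o1+s[0]*d1,o2+s[1]*d2;return (p+q)/2,np.linalg.norm(p-q)
def proj(n,X):
    c=C[n];p=np.array(c["intrinsics"])@(np.array(c["R"])@X+c["t"]);return p[:2]/p[2]
def comps(m,amin=15):
    k,l,s,c=cv2.connectedComponentsWithStats(m.astype(np.uint8));return [(s[i,4],c[i].round(1).tolist(),l==i) for i in range(1,k) if s[i,4]>=amin]
E
cat > m.py <<'E'
from h import *
import cv2
I={n:cv2.imread(f"pics/{n}0.png") for n in C}
for n in C:
    b=cv2.cvtColor(I[n],cv2.COLOR_BGR2HSV);H,S,V=[b[...,i].astype(int) for i in range(3)]
    for nm,m in dict(olive=(H>22)&(H<36)&(S>120)&(V>40),red=((H<6)|(H>174))&(S>180)&(V>120)).items():
        for a,c,k in comps(m):
            r=cv2.minAreaRect(np.argwhere(k)[:,::-1].astype(np.float32)); print(n,nm,a,c,np.round(r[1],1),round(r[2],1))
T=I["top"];S=I["scene"]
z=lambda im,x,y,w,h,k:cv2.resize(im[y:y+h,x:x+w],None,fx=k,fy=k,interpolation=cv2.INTER_CUBIC)
a=np.hstack([z(T,235,125,100,75,4),z(S,270,205,100,75,4)])
b=np.hstack([z(T,125,215,60,50,6),z(T,365,165,70,110,300/110)[:, :190],z(S,325,130,50,50,6)[:,:250]])[:,:800]
b=cv2.copyMakeBorder(b,0,0,0,800-b.shape[1],cv2.BORDER_CONSTANT)
cv2.imwrite("pics/crop1.png",np.vstack([a,b]))
E
python3 m.py
```

```text
scene olive 686 [319.3, 238.6] [23.4 40.6] 55.0
scene red 111 [341.2, 105.2] [ 4.1 29.1] 86.2
scene red 332 [249.4, 263.2] [42.4 20.6] 18.4
scene red 94 [166.2, 340.1] [ 9.1 11.4] 38.7
top olive 418 [283.6, 178.5] [33.2 19.4] 16.5
top red 25 [73.2, 214.2] [5. 4.] 90.0
top red 40 [389.7, 250.0] [6. 6.] 90.0
top red 227 [83.1, 289.1] [32.7  7.2] 47.5
```

View pics/crop1.png

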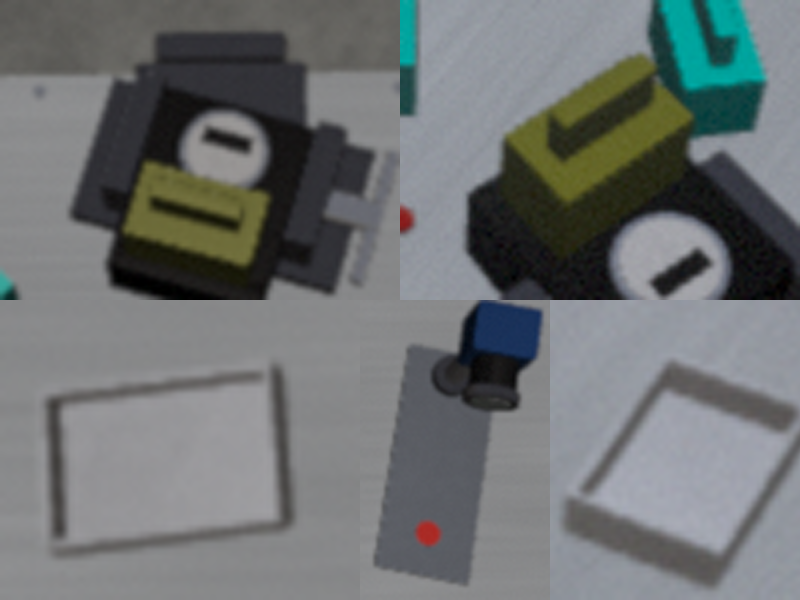

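The crop confirms the choice: an olive cap with its rib, sitting over the terminal end of the black meter next to the dial. It also shows the white tray and the grey foot plate with the red spot.

```bash
python3 - <<'E'
from h import *
r=lambda x:np.round(x,4)
A=lambda v:round(np.degrees(np.arctan2(v[1],v[0])),1)
S=lambda x,y:(270+(x-400)/4,205+y/4); T=lambda x,y:(235+x/4,125+y/4)
e1,e2=[onz("scene",S(*p),.208) for p in((561,119),(652,65))];print("rib",r(e1),r(e2),r((e1+e2)/2),A(e2-e1),np.linalg.norm(e2-e1))
t=[onz("top",T(*p),.208) for p in((152,200),(243,215))];print("rib top near edge",r(t[0]),r(t[1]),r((t[0]+t[1])/2),A(t[0]-t[1]))
print("cap top c",r(onz("top",T(196,213),.176)))
d=onz("top",T(224,148),.129);d2=onz("scene",S(670,258),.129);print("dial",r(d),r(d2))
m=((e1+e2)/2+(t[0]+t[1])/2)/2;print("meter x dir",A((d+d2)/2-m),np.linalg.norm(((d+d2)/2-m)[:2]))
H=lambda x,y:(125+x/6,215+(y-300)/6)
L,R,U,B=[onz("top",H(*p),z) for p,z in(((62,470),.004),((278,450),.024),((165,390),.004),((170,540),.024))]
print("hold",r(L),r(R),r(U),r(B),r((L+R)/2),r((U+B)/2),A(L-R),A(U-B),np.linalg.norm(L-R),np.linalg.norm(U-B))
b1,b2=[onz("top",H(*p),.012) for p in((52,553),(290,525))];print("bottom edge",A(b1-b2))
G=lambda x,y:(325+(x-550)/6,130+(y-300)/6)
g=[onz("scene",G(*p),.024) for p in((568,500),(714,560),(672,362))];print("scene tray",[r(x) for x in g],A(g[0]-g[1]),A(g[2]-g[0]), "c",r((g[1]+g[2])/2))
print("spot",r(onz("top",(389.7,250),.008)),r(onz("scene",(166.2,340.1),.008)))
F=lambda x,y:(365+(x-360)/2.727,165+(y-300)/2.727)
f=[onz("top",F(*p),.008) for p in((410,347),(374,565),(468,585))];print("foot",[r(x) for x in f],A(f[0]-f[1]),A(f[1]-f[2])-90)
print("cup",r(onz("top",(217,269),.025)),"turq",r(onz("top",(223,201),.03)))
s=robot.read_state()["orientation"]
from scipy.spatial.transform import Rotation as Q
print(r(Q.from_quat(s).as_matrix()))
E
```

```text
rib [ 0.6236 -0.0553  0.208 ] [ 0.642  -0.0022  0.208 ] [ 0.6328 -0.0287  0.208 ] 70.9 0.056294518755048865
rib top near edge [6.272e-01 6.000e-04 2.080e-01] [ 0.6167 -0.0562  0.208 ] [ 0.6219 -0.0278  0.208 ] 79.5
cap top c [ 0.6286 -0.0271  0.176 ]
dial [ 0.6898 -0.0473  0.129 ] [ 0.688  -0.0454  0.129 ]
meter x dir -16.4 0.06413067072918256
hold [0.4912 0.4066 0.004 ] [0.4964 0.2969 0.024 ] [0.5301 0.3589 0.004 ] [0.4539 0.3461 0.024 ] [0.4938 0.3518 0.014 ] [0.492  0.3525 0.014 ] 92.7 9.5 0.11155155386866203 0.07979119443283275
bottom edge 96.0
scene tray [array([0.4678, 0.2917, 0.024 ]), array([0.5416, 0.2982, 0.024 ]), array([0.4594, 0.4011, 0.024 ])] -175.0 94.4 c [0.5005 0.3497 0.024 ]
spot [ 0.4617 -0.3307  0.008 ] [ 0.4589 -0.3302  0.008 ]
foot [array([ 0.666 , -0.3263,  0.008 ]), array([ 0.4273, -0.2721,  0.008 ]), array([ 0.4051, -0.3693,  0.008 ])] -12.8 -12.900000000000006
cup [0.4118 0.1641 0.025 ] turq [0.6084 0.1502 0.03  ]
[[-9.295e-01  3.688e-01 -1.100e-03]
 [ 3.688e-01  9.295e-01 -1.800e-03]
 [ 3.000e-04 -2.100e-03 -1.000e+00]]
```

```bash
python3 -m jog '[-100,-80,-75,0,0,14, -596,-469,-75,0,0,83.5, -596,-469,-75,0,0,83.5, -596,-469,-75,0,0,83.5, -596,-469,-75,0,0,83.5, -596,-469,-75,0,0,83.5, -596,-469,-75,0,0,83.5, -596,-469,-75,0,0,83.5, -596,-469,-75,0,0,83.5, -596,-469,-75,0,0,83.5, -596,-469,-75,0,0,83.5, -596,-469,-75,0,0,83.5]' 55 40
python3 -m jog '[-596,-469,-75,0,0,83.5]' >/dev/null --help 2>&1; cat > st.py <<'E'
from h import *
from scipy.spatial.transform import Rotation as Q
import sys
s=robot.read_state();M=Q.from_quat(s["orientation"]).as_matrix();p=s["ee_pos"]
print("t",round(s["clock"],2),"p",p.round(4),"yaw_y",np.degrees(np.arctan2(M[1,1],M[0,1])).round(2),"tilt",np.degrees(np.arccos(-M[2,2])).round(2),"F",np.round(s["contact_force"],1),"w",s["gripper_width"].round(3),"g",round(s["grip_force"],1),"q",s["qpos"].round(2))
if len(sys.argv)>4:
    a=list(map(float,sys.argv[1:5])) # x y z yaw target
    w=(M.T@(np.array(a[:3])-p))*1000; y=np.degrees(np.arctan2(M[1,1],M[0,1]))
    print("shift",w.round(1),"rz",round(y-a[3],1))
E
python3 st.py .630 -.029 .281 -15
```

```text
clock: 1.6
ee_pos: [0.6212, -0.0144, 0.281]
orientation: [0.794, 0.608, -0.0, -0.0]
contact_force: [0.1, 0.6, -0.1]
gripper_width: 0.641
grip_force: 0.0Traceback (most recent call last):
  File "st.py", line 5, in <module>
    print("t",round(s["clock"],2),"p",p.round(4),"yaw_y",np.degrees(np.arctan2(M[1,1],M[0,1])).round(2),"tilt",np.degrees(np.arccos(-M[2,2])).round(2),"F",np.round(s["contact_force"],1),"w",s["gripper_width"].round(3),"g",round(s["grip_force"],1),"q",s["qpos"].round(2))
                                                                                                                                                                                              ^^^^^^^^^^^^^^^^^^^^^^^^
AttributeError: 'float' object has no attribute 'round'
```

```bash
sed -i 's/s\["gripper_width"\].round(3)/round(s["gripper_width"],3)/' st.py; python3 -m jog '[0,0,0,0,0,0,0,0,0,0,0,0]'; python3 st.py .630 -.029 .281 -15; python3 - <<'E'
from h import *
f=[robot.grab_frame(n) for n in("scene","top")]
cv2.imwrite("pics/s1.png",f[0]);cv2.imwrite("pics/t1.png",f[1])
cv2.imwrite("pics/c2.png",np.hstack([cv2.resize(f[0][165:265,270:370],(400,400)),cv2.resize(f[1][115:215,235:335],(400,400))]))
E
```

```text
clock: 1.85
ee_pos: [0.6202, -0.0124, 0.2805]
orientation: [0.794, 0.608, -0.0, -0.001]
contact_force: [0.3, -0.2, -0.3]
gripper_width: 0.641
grip_force: 0.0
t 1.85 p [ 0.6202 -0.0124  0.2805] yaw_y -15.18 tilt 0.11 F [ 0.3 -0.2 -0.3] w 0.641 g 0.0 q [-0.18  0.12  1.64  0.    1.39  0.08]
shift [-13.5  13.8  -0.5] rz -0.2
```

View pics/c2.png

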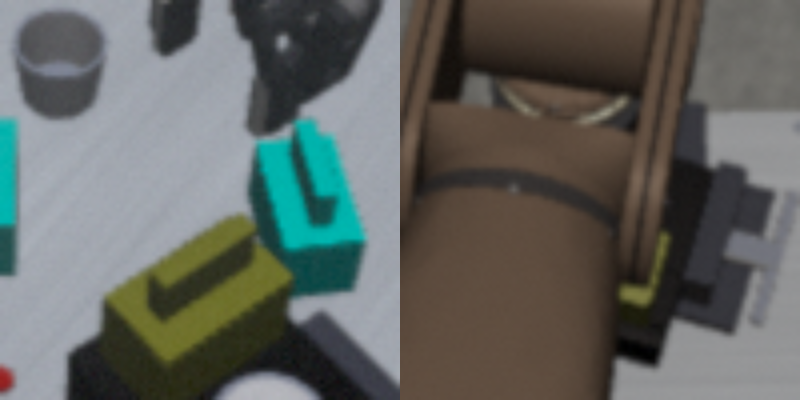

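```bash
python3 - <<'E'
from h import *
p=np.array([.6202,-.0124,.2805]); a=np.radians(-15.2); u=np.array([np.cos(a),np.sin(a),0])*.0275
print([proj("scene",p+np.array([0,0,.01])+s*u).round(1) for s in(-1,0,1)])
c=np.array([.630,-.029,.208]);l=np.array([-u[1],u[0],0])*30/27.5
print([proj("scene",c+s*l).round(1) for s in(-1,0,1)], [proj("top",c+s*l).round(1) for s in(-1,0,1)])
E
```

```text
[array([314.1, 183.2]), array([324.2, 191.9]), array([334.7, 201. ])]
[array([308.9, 235.3]), array([320.5, 227.3]), array([331.7, 219.6])] [array([296.4, 176.6]), array([284.8, 173.8]), array([273.2, 171. ])]
```

The scene crop shows the rib free below, ends at scene (309,234) and (332,220), matching my estimate. The fingers are above and behind it at (335,197). I'll align, then descend.

```bash
python3 -m jog '[-13.5,14,0,0,0,0, -13.5,14,0,0,0,0, -13.5,14,30,0,0,0, -13.5,14,60,0,0,0, -13.5,14,80,0,0,0, -13.5,14,97,0,0,0, -13.5,14,97,0,0,0, -13.5,14,97,0,0,0]'; python3 st.py .63 -.029 .182 -15
python3 -m jog '[0,0,0,0,0,0,0,0,0,0,0,0,0,0,0,0,0,0,0,0,0,0,0,0,0,0,0,0,0,0,0,0,0,0,0,0]' 0 45; python3 st.py
```

```text
clock: 2.95
ee_pos: [0.6314, -0.0294, 0.1856]
orientation: [0.794, 0.608, 0.001, 0.001]
contact_force: [-1.2, 0.5, 0.4]
gripper_width: 0.646
grip_force: 0.0
t 2.95 p [ 0.6314 -0.0294  0.1856] yaw_y -15.14 tilt 0.11 F [-1.2  0.5  0.4] w 0.646 g 0.0 q [-0.21  0.21  1.71 -0.    1.22  0.06]
shift [-0.  -1.5  3.6] rz -0.1
clock: 3.7
ee_pos: [0.6307, -0.0293, 0.1843]
orientation: [0.794, 0.608, -0.0, -0.0]
contact_force: [0.0, -0.5, 0.2]
gripper_width: -0.001
grip_force: 0.0
t 3.7 p [ 0.6307 -0.0293  0.1843] yaw_y -15.15 tilt 0.01 F [ 0.  -0.5  0.2] w -0.001 g 0.0 q [-0.21  0.21  1.71 -0.    1.22  0.06]
```

The fingers closed on nothing, so I'll look.

```bash
python3 - <<'E'
from h import *
f=[robot.grab_frame(n) for n in("scene","top")]
cv2.imwrite("pics/s2.png",f[0]);cv2.imwrite("pics/t2.png",f[1])
cv2.imwrite("pics/c3.png",np.hstack([cv2.resize(f[0][190:290,270:370],(400,400)),cv2.resize(f[1][115:215,235:335],(400,400))]))
E
```

```text
(no output)
```

View pics/c3.png

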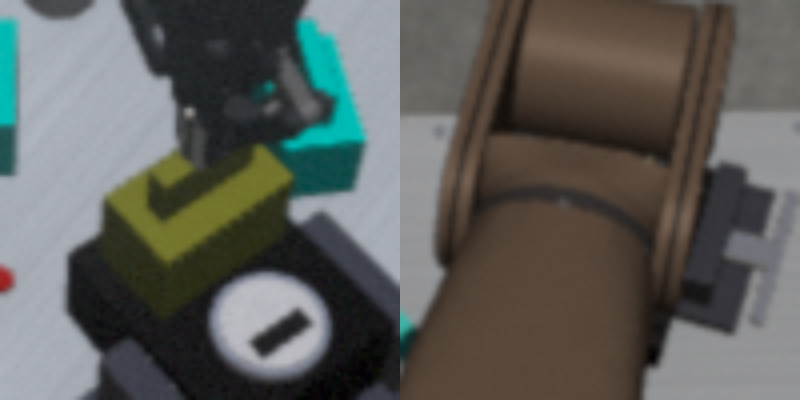

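```bash
python3 - <<'E'
from h import *
p=np.array([.6307,-.0293,.1843])
for z in(0,.02,.04):print(z,proj("scene",p+[0,0,z]).round(1))
for z in (.16,.184,.208): print(z,onz("scene",(320,231),z).round(4))
a,b=cv2.imread("pics/s0.png") if 0 else cv2.imread("pics/scene0.png"),cv2.imread("pics/s2.png")
z=lambda im:cv2.resize(im[200:260,292:342],(400,480),interpolation=cv2.INTER_CUBIC)
cv2.imwrite("pics/c4.png",np.hstack([z(a),np.clip(z(b).astype(int)*1.6,0,255).astype(np.uint8)]))
E
```

```text
0 [319.8 234.7]
0.02 [320.5 228.7]
0.04 [321.3 222.5]
0.16 [ 0.6183 -0.0056  0.16  ]
0.184 [ 0.6261 -0.0213  0.184 ]
0.208 [ 0.634 -0.037  0.208]
```

View pics/c4.png

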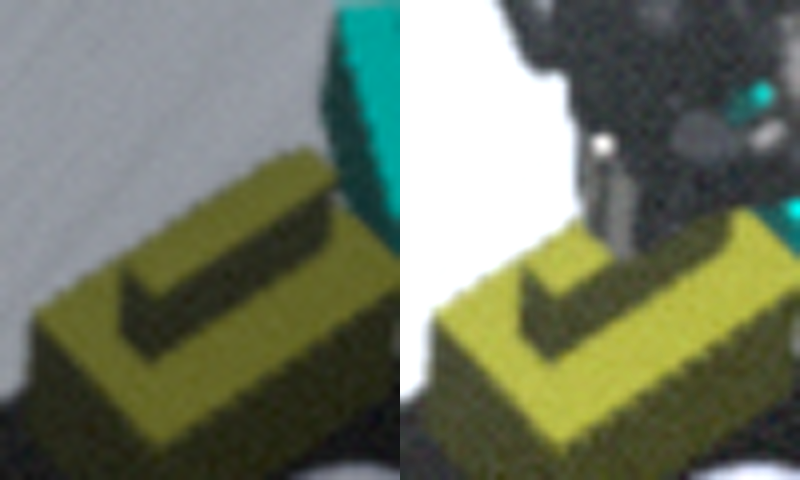

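```bash
python3 - <<'E'
from h import *
for a,b in(((312,255.6),(302.5,172.5)),((342,235),(270.5,165.75)),((337.5,269.5),(291,162))): print([np.round(x,4) for x in tri(a,b)])
for z in (.13,.14,.15,.16,.17,.18): # scene & top rib estimate, at rib-top height z+.032
    e1,e2=[onz("scene",p,z+.032) for p in((309.3,235),(332.6,221.2))]; c1=onz("scene",(312,255.6),z);c2=onz("top",(302.5,172.5),z); d1=onz("scene",(342,235),z);d2=onz("top",(270.5,165.75),z)
    print(z,((e1+e2)/2).round(4),c1.round(4),c2.round(4),d1.round(4),d2.round(4),np.linalg.norm(c1-d1).round(4),np.linalg.norm(e1-e2).round(4))
E
```

```text
[array([ 0.643 , -0.0753,  0.1775]), np.float64(0.0003)]
[array([0.664 , 0.0067, 0.1701]), np.float64(0.003)]
[array([ 0.6887, -0.0472,  0.1321]), np.float64(0.0001)]
0.13 [0.6167 0.0008 0.162 ] [ 0.6286 -0.0483  0.13  ] [ 0.659  -0.0778  0.13  ] [0.6522 0.0326 0.13  ] [0.6794 0.0087 0.13  ] 0.0842 0.0615
0.14 [ 0.62   -0.0058  0.172 ] [ 0.6316 -0.054   0.14  ] [ 0.6556 -0.0773  0.14  ] [0.6549 0.0258 0.14  ] [0.6758 0.0084 0.14  ] 0.0831 0.0606
0.15 [ 0.6233 -0.0124  0.182 ] [ 0.6346 -0.0597  0.15  ] [ 0.6523 -0.0767  0.15  ] [0.6576 0.019  0.15  ] [0.6723 0.0082 0.15  ] 0.082 0.0598
0.16 [ 0.6266 -0.0191  0.192 ] [ 0.6376 -0.0654  0.16  ] [ 0.6489 -0.0762  0.16  ] [0.6603 0.0122 0.16  ] [0.6688 0.0079 0.16  ] 0.0809 0.0589
0.17 [ 0.6299 -0.0257  0.202 ] [ 0.6406 -0.0711  0.17  ] [ 0.6456 -0.0756  0.17  ] [0.663  0.0055 0.17  ] [0.6652 0.0077 0.17  ] 0.0798 0.0581
0.18 [ 0.6332 -0.0324  0.212 ] [ 0.6436 -0.0769  0.18  ] [ 0.6422 -0.075   0.18  ] [ 0.6657 -0.0013  0.18  ] [0.6617 0.0074 0.18  ] 0.0787 0.0572
```

```bash
for i in 1 2; do python3 -m jog '[0,0,2,0,0,0,0,0,2,0,0,0]'>/dev/null; python3 st.py; done
```

```text
t 4.05 p [ 0.6313 -0.0295  0.1844] yaw_y -15.14 tilt 0.11 F [-2.6  0.2  6. ] w 0.001 g 2.7 q [-0.21  0.21  1.71 -0.    1.22  0.06]
t 4.3 p [ 0.632  -0.0296  0.1845] yaw_y -15.13 tilt 0.23 F [-2.3  0.6 10.1] w -0.003 g 5.2 q [-0.21  0.21  1.71 -0.    1.22  0.06]
```

Contact came at a reading of 0.1845, so the shut fingertips touch the rib top (0.208 by description and camera). The tips therefore sit about 24 mm above the reported TCP. I'll re-approach deeper, watching the force.

```bash
python3 -m jog '[0,0,-15,0,0,0,0,0,-30,0,0,0,0,0,-30,0,0,0,0,0,-30,0,0,0,0,0,-30,0,0,0,0,0,-30,0,0,0]' 55 >/dev/null; python3 st.py .63 -.029 .17 -15;  python3 -m jog '[0,0,15,0,0,0,0,0,25,0,0,0,0,0,35,0,0,0,0,0,42,0,0,0,0,0,42,0,0,0,0,0,42,0,0,0]'>/dev/null; python3 st.py .63 -.029 .16 -15
```

```text
t 5.05 p [ 0.6304 -0.0292  0.2096] yaw_y -15.15 tilt 0.08 F [-0.3  0.5  1. ] w 0.645 g 0.0 q [-0.21  0.19  1.69 -0.    1.27  0.06]
shift [ 0.1 -0.4 39.6] rz -0.1
t 5.8 p [ 0.6311 -0.0293  0.1689] yaw_y -15.14 tilt 0.05 F [0.1 0.4 0.7] w 0.644 g 0.0 q [-0.21  0.22  1.72  0.    1.19  0.06]
shift [ 0.  -1.1  8.9] rz -0.1
```

```bash
python3 -m jog '[0,0,4,0,0,0,0,0,9,0,0,0,0,0,9,0,0,0]'>/dev/null; python3 st.py;  python3 -m jog '[0,0,0,0,0,0,0,0,0,0,0,0,0,0,0,0,0,0,0,0,0,0,0,0,0,0,0,0,0,0]' 0 45; python3 st.py
```

```text
t 6.17 p [ 0.6303 -0.0292  0.1586] yaw_y -15.15 tilt 0.08 F [-0.9  0.1 -0.7] w 0.647 g 0.0 q [-0.21  0.23  1.73 -0.    1.18  0.06]
clock: 6.8
ee_pos: [0.6302, -0.029, 0.1593]
orientation: [0.794, 0.608, -0.0, -0.001]
contact_force: [-2.6, 0.4, 1.4]
gripper_width: 0.151
grip_force: 45.7
t 6.8 p [ 0.6302 -0.029   0.1593] yaw_y -15.15 tilt 0.09 F [-2.6  0.4  1.4] w 0.151 g 45.7 q [-0.21  0.23  1.73  0.    1.18  0.06]
```

```bash
python3 -m jog '[0,0,-10,0,0,0,0,0,-35,0,0,0,0,0,-70,0,0,0,0,0,-105,0,0,0,0,0,-120,0,0,0,0,0,-120,0,0,0,0,0,-120,0,0,0,0,0,-120,0,0,0]' - 60 >/dev/null; python3 st.py .495 .351 .279 5
```

```text
t 7.8 p [ 0.63   -0.0291  0.2771] yaw_y -15.15 tilt 0.2 F [ 0.2 -0.1 -1.9] w 0.149 g 61.1 q [-0.21  0.15  1.61 -0.    1.38  0.06]
shift [ 331.7 -229.6   -1.1] rz -20.1
```

```bash
python3 -m jog '[40,-28,0,0,0,-3,90,-62,0,0,0,-6,140,-97,0,0,0,-9,190,-131,0,0,0,-12,240,-166,0,0,0,-15,290,-200,0,0,0,-18,320,-221,0,0,0,-20,332,-230,0,0,0,-20,332,-230,0,0,0,-20,332,-230,0,0,0,-20,332,-230,0,0,0,-20]' >/dev/null; python3 st.py .495 .351 .1 5
python3 - <<'E'
from h import *
f=[robot.grab_frame(n) for n in("scene","top")]
cv2.imwrite("pics/s3.png",f[0]);cv2.imwrite("pics/t3.png",f[1])
cv2.imwrite("pics/c5.png",np.hstack([cv2.resize(f[0][80:180,300:400],(400,400)),cv2.resize(f[0][205:305,270:370],(400,400))]))
E
```

```text
t 9.18 p [0.4962 0.35   0.2793] yaw_y 4.73 tilt 0.02 F [-0.1  0.1 -1. ] w 0.152 g 61.1 q [ 0.45  0.09  1.67 -0.    1.38  0.37]
shift [  1.1  -1.1 179.3] rz -0.3
```

View pics/c5.png

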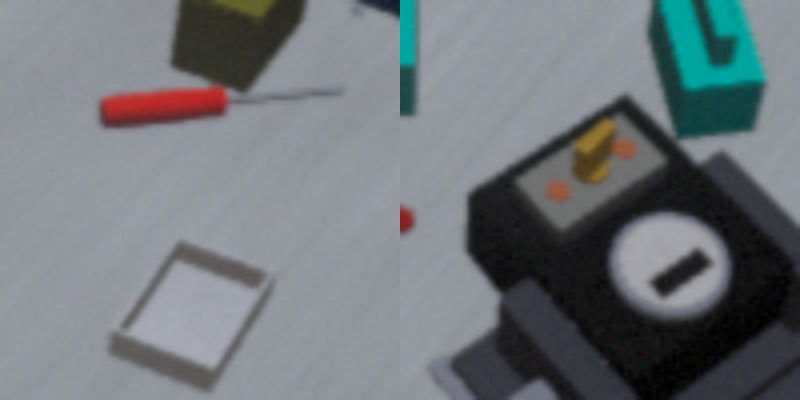

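The shield hangs above the tray, whose rim corners are at scene (327,164), (345,140), (369,149) and (353,175). The screw paddle is now bare at (318,242).

```bash
python3 - <<'E'
from h import *
a,b=onz("scene",(327.5,163.5),.024),onz("scene",(368.75,149.5),.024);c,d=onz("scene",(345.5,140.5),.024),onz("scene",(353,174.5),.024)
print(((a+b)/2).round(4),((c+d)/2).round(4)); A=lambda v:np.degrees(np.arctan2(v[1],v[0])).round(1)
print("yaws",A(c-a),A(b-d),A(d-a),A(b-c),np.linalg.norm(c-a).round(3),np.linalg.norm(d-a).round(3))
th=np.radians(4.7);ux=np.array([np.cos(th),np.sin(th),0]);uy=np.array([-ux[1],ux[0],0])
for zb in(.219,.243):
    o=np.array([.4962,.35,zb]); print(zb,[proj("scene",o+i*.025*ux+j*.042*uy).round(1) for i,j in((1,-1),(-1,-1),(1,1))])
print("obs (360,103),(343,96.3)")
for z in(.16,):
    print("paddle mid, scene",onz("scene",(270+194/4,205+150/4),.154).round(4))
bc=[onz("scene",(270+(x-400)/4,205+y/4),.136) for x,y in((515,180),(622,110),(668,157),(566,230))]
print("block",np.mean(bc,0).round(4),A(bc[1]-bc[0]),A(bc[2]-bc[3]),A(bc[3]-bc[0]))
E
```

```text
[0.5001 0.3488 0.024 ] [0.5027 0.3481 0.024 ]
yaws 93.6 96.2 3.8 5.1 0.111 0.078
0.219 [array([359.4, 111.4]), array([340.6, 104.6]), array([373.4,  93.1])]
0.243 [array([360.9, 103.3]), array([341.8,  96.4]), array([375.,  85.])]
obs (360,103),(343,96.3)
paddle mid, scene [ 0.6294 -0.0278  0.154 ]
block [ 0.6297 -0.0267  0.136 ] 73.1 74.5 -14.6
```

```bash
python3 -m jog '[-1,3,15,0,0,0,-1,3,50,0,0,0,-1,3,90,0,0,0,-1,3,130,0,0,0,-1,3,160,0,0,0,-1,3,185,0,0,0,-1,3,200,0,0,0,-1,3,200,0,0,0,-1,3,200,0,0,0,-1,3,200,0,0,0]' >/dev/null; python3 st.py .499 .349 .04 5
python3 - <<'E'
from h import *
f=[robot.grab_frame(n) for n in("scene","top")]
cv2.imwrite("pics/s4.png",f[0]);cv2.imwrite("pics/t4.png",f[1])
cv2.imwrite("pics/c6.png",np.hstack([cv2.resize(f[0][90:190,300:400],(400,400)),cv2.resize(f[1][190:290,100:200],(400,400))]))
E
```

```text
t 10.53 p [0.4995 0.351  0.0809] yaw_y 4.85 tilt 0.16 F [ 0.3 -0.6 -0.9] w 0.154 g 61.1 q [ 0.45  0.28  1.83 -0.    1.03  0.36]
shift [-2.  -0.8 40.9] rz -0.1
```

View pics/c6.png

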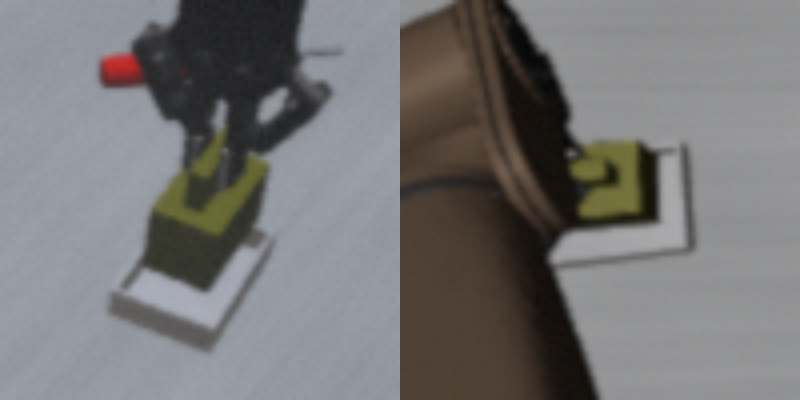

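The shield hovers over the tray, inside its rim in both views. Its lower corner is at scene (352,163), against tray corner (353,177). I'll lower it slowly onto the floor.

```bash
python3 -m jog '[-1,0,10,0,0,0,-1,0,20,0,0,0,-1,0,28,0,0,0,-1,0,34,0,0,0,-1,0,37,0,0,0,-1,0,37,0,0,0]' >/dev/null; python3 st.py .499 .349 .04 5;python3 -m jog '[0,0,2,0,0,0,0,0,4,0,0,0,0,0,4,0,0,0]' >/dev/null; python3 st.py .499 .349 .04 5
```

```text
t 11.38 p [0.4985 0.3495 0.0422] yaw_y 4.85 tilt 0.02 F [-0.7 -0.4 -0.9] w 0.15 g 61.1 q [ 0.44  0.33  1.85 -0.    0.96  0.36]
shift [-0.6  0.4  2.2] rz -0.1
t 11.75 p [0.4992 0.3499 0.0412] yaw_y 4.87 tilt 0.02 F [-3.3 -2.1  9.4] w 0.148 g 62.4 q [ 0.45  0.33  1.85 -0.    0.96  0.36]
shift [-0.9 -0.3  1.2] rz -0.1
```

```bash
python3 -m jog '[0,0,-2,0,0,0,0,0,-2,0,0,0,0,0,-2,0,0,0,0,0,-2,0,0,0,0,0,-2,0,0,0]' 45 >/dev/null; python3 st.py; python3 -m jog '[0,0,-2,0,0,0,0,0,-2,0,0,0,0,0,-15,0,0,0,0,0,-50,0,0,0,0,0,-110,0,0,0,0,0,-170,0,0,0,0,0,-220,0,0,0,0,0,-240,0,0,0,0,0,-240,0,0,0]'>/dev/null; python3 st.py .630 -.028 .23 -15
```

```text
t 12.38 p [0.4985 0.3495 0.0402] yaw_y 4.86 tilt 0.02 F [ 0.2 -0.6  0. ] w 0.526 g 0.0 q [ 0.44  0.33  1.85 -0.    0.96  0.36]
t 13.5 p [0.4991 0.3498 0.2819] yaw_y 4.85 tilt 0.17 F [-0.4 -0.4 -0.6] w 0.529 g 0.0 q [ 0.44  0.09  1.66 -0.    1.38  0.36]
shift [-387.6   98.4   51.8] rz 19.9
```

```bash
python3 -m jog '[-50,13,0,0,0,3,-105,27,10,0,0,6,-165,42,20,0,0,9,-225,57,30,0,0,12,-285,72,40,0,0,15,-340,86,50,0,0,18,-375,95,52,0,0,20,-388,98.5,52,0,0,20,-388,98.5,52,0,0,20,-388,98.5,52,0,0,20,-388,98.5,52,0,0,20]' >/dev/null; python3 st.py .630 -.0278 .12 -15
python3 - <<'E'
from h import *
f=[robot.grab_frame(n) for n in("scene","top")]
cv2.imwrite("pics/s5.png",f[0]);cv2.imwrite("pics/t5.png",f[1])
cv2.imwrite("pics/c7.png",np.hstack([cv2.resize(f[0][115:195,310:390],(400,400)),cv2.resize(f[0][190:270,280:360],(400,400))]))
E
```

```text
t 14.88 p [ 0.6294 -0.0272  0.2286] yaw_y -15.03 tilt 0.01 F [-0.1 -0.  -0.7] w 0.527 g 0.0 q [-0.2   0.17  1.67  0.    1.3   0.06]
shift [ -0.4   0.8 108.6] rz -0.0
```

View pics/c7.png

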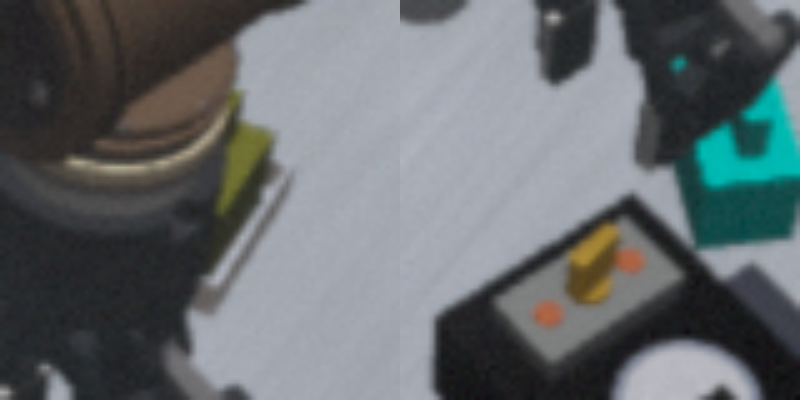

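The shield sits in the tray at scene (360,150). The screw stands in the block at (319,242), below the open fingers. Next I descend and grip it.

```bash
python3 -m jog '[0,0,15,0,0,0,0,0,45,0,0,0,0,0,75,0,0,0,0,0,95,0,0,0,0,0,105,0,0,0,0,0,108,0,0,0,0,0,108,0,0,0,0,0,108,0,0,0]'>/dev/null; python3 st.py; python3 -m jog '[0,0,0,0,0,0,0,0,0,0,0,0,0,0,0,0,0,0,0,0,0,0,0,0,0,0,0,0,0,0]' 0 40 >/dev/null; python3 st.py
```

```text
t 15.97 p [ 0.6304 -0.0289  0.1217] yaw_y -15.14 tilt 0.13 F [-0.2 -0.5 -0.5] w 0.529 g 0.0 q [-0.21  0.27  1.76 -0.    1.11  0.06]
t 16.6 p [ 0.6292 -0.0286  0.1208] yaw_y -15.14 tilt 0.07 F [-4.   2.   5.2] w 0.087 g 42.0 q [-0.21  0.27  1.76 -0.    1.11  0.06]
```

```bash
python3 -m jog '[0,0,-10,0,0,0,0,0,-35,0,0,0,0,0,-70,0,0,0,0,0,-105,0,0,0,0,0,-125,0,0,0,0,0,-125,0,0,0,0,0,-125,0,0,0]' >/dev/null; python3 st.py .460 -.3305 .245 -12.8
```

```text
t 17.48 p [ 0.6289 -0.0286  0.2434] yaw_y -15.15 tilt 0.15 F [-0.1  0.1 -1.5] w 0.083 g 41.3 q [-0.21  0.16  1.66  0.    1.32  0.06]
shift [-335.5  -84.1   -1.3] rz -2.4
```

```bash
python3 -m jog '[-40,-10,0,0,0,0,-90,-23,0,0,0,-1,-140,-35,0,0,0,-1,-190,-48,0,0,0,-2,-240,-60,0,0,0,-2.4,-285,-71,0,0,0,-2.4,-315,-79,0,0,0,-2.4,-335,-84,0,0,0,-2.4,-335,-84,0,0,0,-2.4,-335,-84,0,0,0,-2.4,-335,-84,0,0,0,-2.4]' >/dev/null; python3 st.py .460 -.3305 .165 -12.8
```

```text
t 18.85 p [ 0.4616 -0.3291  0.2453] yaw_y -12.65 tilt 0.02 F [-0.4  0.9 -0.8] w 0.088 g 41.3 q [-0.8   0.02  1.81  0.    1.32 -0.58]
shift [-1.8 -1.2 80.3] rz 0.1
```

```bash
python3 -m jog '[-1,-1,10,0,0,0,-1,-1,30,0,0,0,-1,-1,50,0,0,0,-1,-1,68,0,0,0,-1,-1,78,0,0,0,-1,-1,80,0,0,0,-1,-1,80,0,0,0,-1,-1,80,0,0,0,-1,-1,80,0,0,0]' >/dev/null; python3 st.py .460 -.3305 .165 -12.8
python3 - <<'E'
from h import *
f=[robot.grab_frame(n) for n in("scene","top")]
cv2.imwrite("pics/s6.png",f[0]);cv2.imwrite("pics/t6.png",f[1])
cv2.imwrite("pics/c8.png",np.hstack([cv2.resize(f[0][270:370,120:220],(400,400),interpolation=cv2.INTER_CUBIC),cv2.resize(f[0][120:200,310:390],(400,400))]))
print("mid,top,bottom",[proj("scene",np.array([.4605,-.330,z])).round(1) for z in(.18,.212,.148)])
b=cv2.cvtColor(f[0],cv2.COLOR_BGR2HSV);m=(b[...,0]>14)&(b[...,0]<30)&(b[...,1]>120)&(b[...,2]>50);m[:, :120]=0;m[:,220:]=0;m[:270]=0
for a,c,k in comps(m,5):
    q=np.argwhere(k);print(a,c,q.min(0),q.max(0))
E
```

```text
t 19.98 p [ 0.4601 -0.3312  0.1662] yaw_y -12.75 tilt 0.08 F [ 0.2 -0.1  0.5] w 0.084 g 41.3 q [-0.8   0.09  1.88  0.    1.17 -0.58]
shift [ 0.6 -0.2  1.2] rz 0.1
mid,top,bottom [array([147.5, 302.6]), array([143.1, 294.1]), array([151.6, 310.6])]
```

View pics/c8.png

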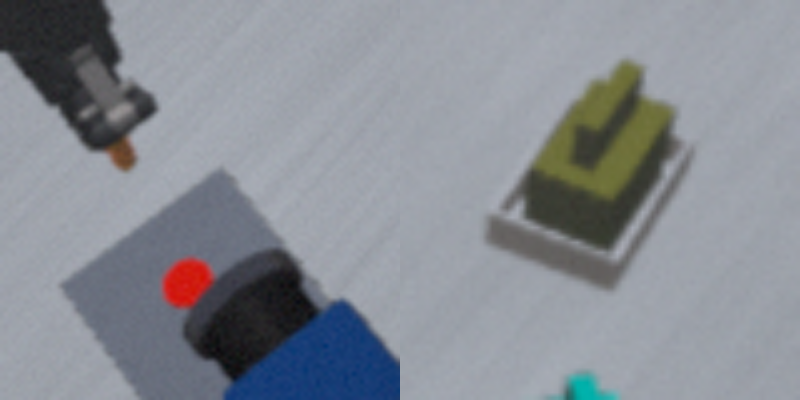

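The screw hangs from the fingers with its tip at scene (151,312), against an expected (151.6,310.6). The shield stands upright in the tray, centred at about (361,155). I'll let the arm settle and hand in.

```bash
python3 -m jog '[0,0,0,0,0,0,0,0,0,0,0,0,0,0,0,0,0,0,0,0,0,0,0,0]' >/dev/null; python3 st.py; python3 -c "
from workcell import robot
print(robot.close_job())"
```

```text
t 20.57 p [ 0.4598 -0.3309  0.1654] yaw_y -12.74 tilt 0.0 F [ 0.3  0.5 -0.3] w 0.088 g 41.3 q [-0.8   0.09  1.89 -0.    1.17 -0.58]
the job is handed in; nothing more can be done
None
```

I handed the job in at about 20.6 s of robot time, with the shield released upright in the tray and the screw held still at the focus point; no verdict was returned, so these final poses are from my own camera and arm readings.

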